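Load the vial tray into the autosampler and register it

ROBOT

A 6-joint arm with a two-finger parallel gripper is mounted at the origin on the work surface. World frame = base frame: x ahead of the robot, y to its left, z up, the work surface at z = 0. Lengths are in mm, angles in rad, forces in N, time in s.
With the tool pointing down it reaches from about 275 to 750 mm from the base axis. Payload 10.2 kg.
Tool frame: the origin (TCP) lies at the very end of the fingers, on their centre line; the grasp point (between the pads) lies 19 mm behind it; z points along the fingers, y is the line along which they close (so a half turn about z gives the same grasp; the last joint's range is limited). The gripper opens to 85 mm and grips with 20 to 120 N. Pads are 22 mm wide; open, the fingers measure 114 mm over their backs; the gripper's body (76 mm by 85 mm) begins 54 mm behind the grasp point. The pads swing forward as they close: fully open they stand 13 mm farther back than shut.
Start: joints at [-1.573, 0.313, 1.498, -0, 1.331, -0.223], TCP at [114.967, -512.263, 231.294] pointing down, gripper open.
Joint ranges: [-2.94, 2.94], [-0.97, 2.17], [0.19, 2.56], [-1.23, 4.37], [0.02, 3.11], [-2.88, 2.88]. Speed limits (rad/s): [2.39, 2.39, 3.01, 3.14, 3.14, 3.14].

INTERFACE

Orientations are given as a unit quaternion [w, x, y, z].
In Python, from rig import ctrl gives the robot as it stands.
- The arm moves only by the tool step_arm, never from a script. Its argument "increments" is a list of rows, each a list of 3 entries, a list of its own where there are three numbers: the shift along the tool's x, y, z in cm, then the turn, a rotation vector about the tool's x, y, z in degrees, then the opening in per cent of the stroke, from 0 (shut) to 100 (fully open). A call has 1 to 8 rows; each row is the pose to reach, as a shift and turn from the pose commanded when the call began, along the tool's axes at that moment; what a row does not reach only later rows make up. A row lasts 1/8 s, in which the tool goes at most 62.5 mm and 10.7 degrees, less where a joint would pass 70% of its speed; a pose out of reach is approached as far as the arm can. A call with a gripper value outside its range is refused whole. The fingers move at their own pace and stop on an object; "squeeze" is the grip in N (left out, the last holds). Time passes only in rows, so rows that repeat a pose let the fingers close. It gives the time, the measured TCP pose, the force, the opening and the grip force at its end, in the units of the state.
- ctrl.sense(): the state, without advancing time (a new reading comes with each control period).
- ctrl.capture(name): name is "scene" or "top" or "wrist"; returns a dict with "img" (400x640x3 uint8, red, green, blue), "fx", "fy", "cx", "cy" (pixels), "extrinsics" (4x4, takes a point from camera to world coordinates). Camera axes: x right, y down, z forward; pixel columns grow to the right and rows downward; lengths in mm; the calibration is good to about 2 mm. A picture is of the moment at which its call begins. There is no depth.
- ctrl.finish_job(): hands the job in; it is judged then, once.
The state is a dict: "time_s": time; "joints": joint angles; "dq": joint speeds; "tau": joint torques, N m; "eef_pos": TCP position; "ee_rot": TCP orientation; "force": force on the tool from outside, world axes, zero at the start; "wrist_torque": the same for the moment, N m; "grip_width": opening from 0.0 (shut) to 1.0 (fully open); "grip_force": force on a finger pad.
Only numpy, scipy, OpenCV 4.12 (cv2) and the standard library are available. Lean on these libraries where they do the work, as an engineer would, in place of code of your own. Each camera call takes 0.05 s, during which the arm holds its last target. There are 200 camera calls.

TASK

Pick up the tray that holds the four vials, set it down on the loading ledge in front of the autosampler bay, tab end outwards, and let go of it; then, working from its front tab, slide it under the clear roof until it is fully home against the back, with all four vials still upright in their wells. Then press the round plunger on top of the bay right down to its stop and let it spring back. Leave the empty tray and the other loose things on the bench where they are.

Things in the scene. Friction and masses are not known exactly. Their poses are not given: they have to be found in the camera images.
- tray: grey plastic tray, flat plate 164 (x) x 92 (y) x 5 mm; on it, towards +x, six square wells 24 mm wide, walls up to z = 18 mm, in rows y = -27, +27 at x = 1, 28, 55 mm. Four vials in its corner wells; 0.3 to 0.5 kg, balanced near the carrying handle. Flat on the bench left or right of the bay, tab roughly towards the robot. Origin: centre of the plate's underside; z up, -x towards the tab.
- tray_mast (a point): middle of the loaded tray's upright carrying handle, at tray x = 24, y = 0, z = 60 mm: a grip block 34 (x) x 10 (y) mm from z = 44 to 72 mm on a 20 x 8 mm stem between the well rows; pinch it across its 10 mm (along y). The vial caps reach z = 47 mm. Axes as the tray's
- tray_tab (a point): point in the loaded tray's front tab, at tray x = -68, y = 0, z = 40 mm: an upright block 24 (x) x 10 (y) mm from z = 5 to 50 mm on the tray's front end; pinch it along y. Axes as the tray's
- vial0: glass vial with white cap, 22 mm diameter, 42 mm tall, in the loaded tray's well at tray x = 1, y = 27 mm, standing on the plate; origin: centre of its foot, z along it
- vial1: glass vial with white cap, 22 mm diameter, 42 mm tall, in the loaded tray's well at tray x = 1, y = -27 mm, standing on the plate; origin: centre of its foot, z along it
- vial2: glass vial with white cap, 22 mm diameter, 42 mm tall, in the loaded tray's well at tray x = 55, y = 27 mm, standing on the plate; origin: centre of its foot, z along it
- vial3: glass vial with white cap, 22 mm diameter, 42 mm tall, in the loaded tray's well at tray x = 55, y = -27 mm, standing on the plate; origin: centre of its foot, z along it
- bay_home (a point): where the tray's origin is, axes parallel, when the tray is fully home in the bay: a low white housing fixed to the bench with a clear roof, open to -x of this frame (to the robot). +x is the way in, z up; this point is on the flat floor, 8 mm above the bench. The back stop, met by the tray's far edge, is at x = +82. Housing: y = -60 to +110, back to x = +150, top 90 mm above this point
- bay_mouth (a point): middle of the opening's sill, at x = -12 of the bay_home frame, same axes, level with floor and ledge. Opening 97 mm wide (tray 92). Roof underside 80, top 90 mm above this point, a dark lintel bar along its front edge: the carrying handle passes under it, a gripper holding it does not. With the tray home the tab stands 56 mm out from here
- bay_ledge (a point): middle of the loading ledge, 97 mm in front of (-x of) bay_home, same axes, on its flat top 8 mm above the bench, level with the bay floor. It is 140 mm wide (y) and runs from 85 mm before this point to the opening, 85 mm beyond. Two guides 12 mm high flare from the opening's 97 mm to about 125 mm apart 15 mm beyond this point
- plunger_top (a point): centre of the top of the plunger's grey round head, 30 mm diameter and 12 mm thick, on the left (+y) wing of the bay at x = +30, y = +80 of the bay frame, its top 126 mm above the bench when up; pressed straight down; moves with the head
- plunger (a joint): plunger travel in m: 0 up, 0.008 down at its stop; spring return, about 3 N to start and 5.6 N at the stop
- empty_tray: the other tray, without vials, to be left alone: same shape and axes as the loaded tray, on the other side of the bay
- reagent_bottle: amber bottle, 60 mm diameter, 130 mm tall, bystander; origin: centre of its foot
- beaker: clear beaker, 70 mm diameter, 90 mm tall, bystander; origin: centre of its foot
- jar: small white jar, 48 mm diameter, 60 mm tall, bystander; origin: centre of its foot
Mind the look-alikes: they are no part of the job. Leave any blue look-alike of the tray alone.

How it is judged (in metres and radians):
On the way, in this order (a step that is already met when the one before it is completed fails the run):
1. the tray stands flat on the loading ledge in front of the opening, tab outwards, still at least 30 mm from home, and has been let go (x of tray in the frame of bay_home between -0.18 and -0.03 m and y of tray in the frame of bay_home between -0.03 and 0.03 m and z of tray in the frame of bay_home between -0.003 and 0.004 m and x of tray_tab in the frame of bay_home below -0.09 m and angle between tray's own z axis and vertical below 0.06 rad and linear speed of tray below 0.02 m/s and contact force between the fingers and tray below 0.1 N), for 0.2 s.
2. the tray is fully home in the bay with the four vials upright in their wells (x of tray in the frame of bay_home between -0.005 and 0.004 m and y of tray in the frame of bay_home between -0.006 and 0.006 m and z of tray in the frame of bay_home between -0.003 and 0.004 m and angle between the x axis of tray and the x axis of bay_home, either way round below 0.06 rad and x of tray_tab in the frame of bay_home below -0.05 m and x of vial0 in the frame of tray between -0.004 and 0.006 m and y of vial0 in the frame of tray between 0.022 and 0.032 m and z of vial0 in the frame of tray between 0.002 and 0.009 m and angle between each of vial0, vial1, vial2, vial3's own z axis and vertical below 0.2 rad and x of vial1 in the frame of tray between -0.004 and 0.006 m and y of vial1 in the frame of tray between -0.032 and -0.022 m and z of vial1 in the frame of tray between 0.002 and 0.009 m and x of vial2 in the frame of tray between 0.05 and 0.06 m and y of vial2 in the frame of tray between 0.022 and 0.032 m and z of vial2 in the frame of tray between 0.002 and 0.009 m and x of vial3 in the frame of tray between 0.05 and 0.06 m and y of vial3 in the frame of tray between -0.032 and -0.022 m and z of vial3 in the frame of tray between 0.002 and 0.009 m), for 0.1 s.
3. with the tray home, the plunger is pressed down to its stop (over 7 of its 8 mm) (x of tray in the frame of bay_home between -0.005 and 0.004 m and y of tray in the frame of bay_home between -0.006 and 0.006 m and z of tray in the frame of bay_home between -0.003 and 0.004 m and angle between the x axis of tray and the x axis of bay_home, either way round below 0.06 rad and x of tray_tab in the frame of bay_home below -0.05 m and value of joint plunger above 0.007 m), for 0.05 s.
At the end, for the whole second after the job is handed in: The tray is at rest fully home in the bay (within 5 mm of the stop, 6 mm sideways, 0.06 rad, flat on the floor), tab outwards; each of the four vials stands upright in its own well (within 0.2 rad and 5 mm); the plunger is back up (within 2 mm) (all of step 2 and value of joint plunger below 0.002 m and linear speed of tray below 0.01 m/s); the robot touches nothing.
It fails at once if the empty tray, the bottle, the beaker or the jar is moved more than 30 mm (distance of any of empty_tray, reagent_bottle, beaker, jar from where it was at the start of the episode above 0.03 m).
It fails at once if a vial falls over (angle between any of vial0, vial1, vial2, vial3's own z axis and vertical above 0.6 rad).
It also fails if it takes over 67 s, if anything falls off the work surface, if the arm or the gripper's body presses on something with over 40 N, if the wrist force passes 120 N, or if a joint passes its speed limit or range.

## Working session

There is one attempt and no reset: what is moved stays moved. The work goes in short steps, Python scripts to look and compute and a tool call to move; the robot and the scene stay as the last step left them, time stands still between calls to the robot, and variables do not carry over. Pictures are saved under pics/ and viewed, at most 10 in all, crops included, and the job is handed in when it is done.

Besides the shell and the picture viewer there is one more tool, called after "Call:" as name(argument=value, ...) on one line, values as JSON. step_arm: Moves the arm, as the interface text tells. Its arguments: {"type":"object","properties":{"increments":{"type":"array"},"squeeze":{"type":"number"}},"required":["increments"]}

```bash
mkdir -p pics
python3 - <<'E'
from rig import ctrl
import cv2,pickle
d={}
for n in("scene","top"):
    c=ctrl.capture(n);d[n]=c
    cv2.imwrite(f"pics/{n}0.png",c["img"][:,:,::-1]);print(n,c["fx"],c["fy"],c["cx"],c["cy"],c["extrinsics"])
pickle.dump(d,open("d0.pkl","wb"))
s=ctrl.sense();print(s)
E
```

```text
scene 376.4000794508925 376.4000794508925 316.9968572339236 200.1186363383105 [[ 7.01454267e-01  4.49773329e-01 -5.52870567e-01  1.12411358e+03]
 [ 7.12632116e-01 -4.54408155e-01  5.34479836e-01 -6.73730130e+02]
 [-1.08341191e-02 -7.68906484e-01 -6.39269459e-01  8.06410895e+02]
 [ 0.00000000e+00  0.00000000e+00  0.00000000e+00  1.00000000e+00]]
top 417.1386082970822 417.1386082970822 320.22157109469174 201.19224784085975 [[ 1.40653993e-02 -9.96852809e-01  7.80169386e-02  4.42691149e+02]
 [-9.99899855e-01 -1.41444947e-02 -4.61291794e-04 -7.95774998e+01]
 [ 1.56335020e-03 -7.80026374e-02 -9.96951927e-01  1.58920523e+03]
 [ 0.00000000e+00  0.00000000e+00  0.00000000e+00  1.00000000e+00]]
{'time_s': 0.1, 'joints': array([-1.57340726e+00,  3.13378175e-01,  1.49831348e+00, -1.34366303e-05,
        1.33097930e+00, -2.23406423e-01]), 'dq': array([-0.00015835, -0.00256365, -0.00191027, -0.00158992,  0.00084138,
        0.00137367]), 'tau': array([ 2.78784457e-03, -4.12903690e+01, -2.60143536e+01, -1.36735171e-04,
        2.97069579e-03, -3.91162166e-05]), 'eef_pos': array([ 114.96014202, -512.04586012,  230.81834837]), 'ee_rot': array([-5.36450570e-04,  9.93912035e-01,  1.10175205e-01,  5.43158949e-05]), 'force': array([ 0.39945959, -0.19767057,  0.4192406 ]), 'wrist_torque': array([ 0.03734914, -0.02534545, -0.02814676]), 'grip_force': 0.0, 'grip_width': 0.9999534785012812}
```

View pics/top0.png

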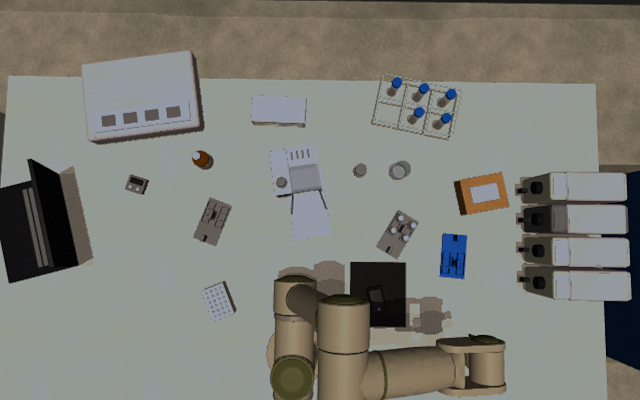

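View pics/scene0.png

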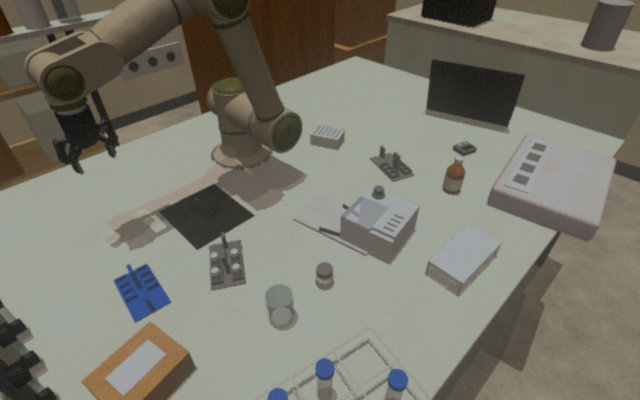

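The top view shows the loaded tray near (398,233) and the bay near (300,190), with the empty tray at (213,221). I'll enlarge the region I need.

Run:
```python
import cv2
a=cv2.imread("pics/top0.png")[140:262,262:428]
a=cv2.resize(a,None,fx=4.8,fy=4.8,interpolation=cv2.INTER_CUBIC);print(a.shape)
cv2.imwrite("pics/crop0.png",a)
a=cv2.imread("pics/scene0.png")[170:300,190:430]
cv2.imwrite("pics/crop1.png",cv2.resize(a,None,fx=3.3,fy=3.3,interpolation=cv2.INTER_CUBIC))
```

```text
(586, 797, 3)
```

View pics/crop0.png

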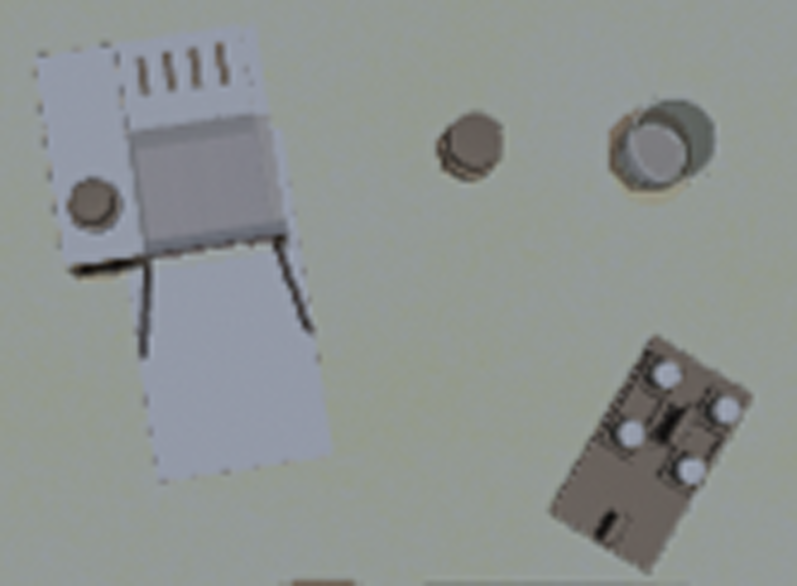

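View pics/crop1.png

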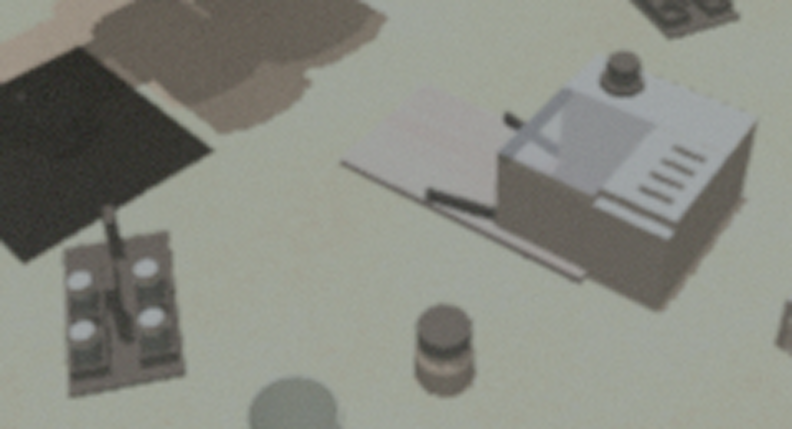

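```bash
cat > vis.py <<'E'
import numpy as np
from scipy.optimize import least_squares
def proj(c,P):
    E=c["extrinsics"];q=(np.asarray(P,float)-E[:3,3])@E[:3,:3]
    return np.c_[q[:,0]/q[:,2]*c["fx"]+c["cx"],q[:,1]/q[:,2]*c["fy"]+c["cy"]]
def place(p,L,z0):
    L=np.asarray(L,float);c,s=np.cos(p[2]),np.sin(p[2])
    return np.c_[p[0]+c*L[:,0]-s*L[:,1],p[1]+s*L[:,0]+c*L[:,1],L[:,2]+z0]
def fit(obs,z0,p0):   # obs: list of (cam, local pts, pixels)
    f=lambda p:np.concatenate([(proj(c,place(p,L,z0))-np.asarray(u)).ravel() for c,L,u in obs])
    r=least_squares(f,p0,loss="soft_l1",x_scale=[10,10,.1])
    return r.x,r.fun.reshape(-1,2)
def ray(c,uv,z):
    E=c["extrinsics"];d=E[:3,:3]@[(uv[0]-c["cx"])/c["fx"],(uv[1]-c["cy"])/c["fy"],1]
    return E[:3,3]+d*(z-E[2,3])/d[2]
E
python3 - <<'E'
import pickle,numpy as np
from vis import *
d=pickle.load(open("d0.pkl","rb"));T,S=d["top"],d["scene"]
t=lambda a:(np.array(a)+.5)/4.8-.5+[262,140]
s=lambda a:(np.array(a)+.5)/3.3-.5+[190,170]
V=[[55,27,47],[55,-27,47],[1,27,47],[1,-27,47]]
C=[[82,46,5],[82,-46,5],[-82,46,5],[-82,-46,5]]
tt=(T,C+V,t([(655,335),(752,397),(550,512),(650,573),(666,375),(727,409),(630,434),(691,472)]))
ts=(S,V,s([(152,318),(83,330),(145,269),(79,281)]))
B=[[-182,70,0],[-182,-70,0],[150,110,90],[150,-60,90],[30,80,118]]
bt=(T,B,t([(162,482),(332,455),(38,55),(256,28),(95,203)]))
bs=(S,[[-182,-70,0],[150,110,90],[30,80,118],[-12,-60,90]],s([(342,160),(755,122),(624,58),(498,158)]))
np.set_printoptions(precision=2,suppress=True)
for n,z,p0,os in(("tray",0,[400,-280,-.5],([tt],[ts],[tt,ts])),("bay",8,[480,-30,.1],([bt],[bs],[bt,bs]))):
    for o in os:
        p,r=fit(o,z,p0);print(n,p);print(r.round(1).tolist())
E
```

```text
tray [ 445.66 -373.59   -0.53]
[[-0.4, -0.0], [0.3, -0.4], [-0.4, 0.2], [-0.3, 0.2], [0.2, -0.1], [0.1, 0.3], [0.3, 0.1], [0.2, -0.2]]
tray [ 446.4  -373.06   -0.52]
[[-0.1, -0.2], [-0.2, 0.3], [0.2, -0.2], [0.0, 0.1]]
tray [ 445.99 -373.23   -0.53]
[[-0.6, -0.1], [0.2, -0.6], [-0.5, 0.1], [-0.3, 0.1], [0.0, -0.2], [-0.0, 0.2], [0.2, 0.0], [0.1, -0.3], [-0.3, -0.2], [-0.4, 0.3], [0.1, -0.2], [-0.1, -0.0]]
bay [607.8  -25.63   0.16]
[[-0.6, 0.3], [0.7, 0.4], [-0.5, 0.3], [0.6, -1.0], [-0.1, -0.2]]
bay [610.63 -24.79   0.16]
[[-0.9, 0.2], [1.5, -0.5], [0.1, 1.5], [-0.4, -1.1]]
bay [609.   -24.98   0.16]
[[-0.7, 0.0], [0.5, 0.1], [-0.6, -0.1], [0.4, -1.4], [-0.3, -0.5], [-1.4, 0.0], [0.9, -0.9], [-0.4, 1.3], [-0.8, -1.3]]
```

```bash
cat > go.py <<'E'
import numpy as np,sys
from rig import ctrl
from scipy.spatial.transform import Rotation as R
def go(pos,yaw):
    s=ctrl.sense();w,x,y,z=s["ee_rot"];Rt=R.from_quat([x,y,z,w])
    G=R.from_euler("z",yaw)*R.from_euler("x",np.pi)
    print("t",round(s["time_s"],2),"pos",s["eef_pos"].round(1),"F",s["force"].round(1),"grip",round(s["grip_width"],3),round(s["grip_force"],1))
    print("shift cm",(Rt.inv().apply(np.array(pos)-s["eef_pos"])/10).round(2),"turn deg",np.degrees((Rt.inv()*G).as_rotvec()).round(2))
def pt(frame,x,y):
    c,s=np.cos(frame[2]),np.sin(frame[2]);return frame[0]+c*x-s*y,frame[1]+s*x+c*y
TRAY=(446,-373.2,-.527);BAY=(609,-25,.16)
E
python3 -c "
from go import *
go([*pt(TRAY,27,0),150],TRAY[2])"
```

```text
t 0.1 pos [ 115.  -512.   230.8] F [ 0.4 -0.2  0.4] grip 1.0 0.0
shift cm [37.32 -4.45  8.09] turn deg [-6.000e-02  1.000e-02  4.285e+01]
```

Call:
step_arm(increments=[[[4,-0.5,0.5],[0,0,5],100],[[9,-1,1.5],[0,0,11],100],[[14,-1.7,2.5],[0,0,17],100],[[19,-2.3,3.5],[0,0,23],100],[[24,-3,4.5],[0,0,29],100],[[29,-3.5,5.5],[0,0,35],100],[[34,-4.1,6.7],[0,0,40],100],[[37.3,-4.45,8.1],[0,0,42.8],100]])

```text
time_s: 1.1
eef_pos: [471.0, -386.0, 149.5]
ee_rot: [-0.0, 0.966, -0.26, -0.0]
force: [-0.6, -0.9, -0.3]
grip_width: 1.006
grip_force: 0.0
```

Call:
step_arm(increments=[[[0,0,0],[0,0,0],70],[[0,0,0],[0,0,0],70],[[0,0,0],[0,0,0],70]])

```text
time_s: 1.48
eef_pos: [468.5, -387.8, 150.9]
ee_rot: [0.0, 0.965, -0.261, 0.0]
force: [0.4, -0.1, -0.2]
grip_width: 0.7
grip_force: 0.0
```

Run:
```python
from go import *
import cv2,pickle
c=ctrl.capture("wrist");cv2.imwrite("pics/w1.png",c["img"][:,:,::-1]);pickle.dump(c,open("w1.pkl","wb"))
go([*pt(TRAY,27,0),150],TRAY[2])
from vis import proj,place
print(proj(c,place(TRAY,[[55,27,47],[55,-27,47],[1,27,47],[1,-27,47],[41,0,72],[7,0,72],[-68,0,50],[-82,46,5],[-82,-46,5]],0)).round(0).tolist())
```

```text
t 1.52 pos [ 468.5 -387.8  150.9] F [ 0.2  0.9 -0.4] grip 0.696 0.0
shift cm [ 0.02 -0.13  0.09] turn deg [ 0.02 -0.04 -0.01]
[[287.0, 172.0], [347.0, 172.0], [289.0, 226.0], [345.0, 226.0], [317.0, 195.0], [317.0, 231.0], [317.0, 288.0], [279.0, 275.0], [355.0, 275.0]]
```

View pics/w1.png

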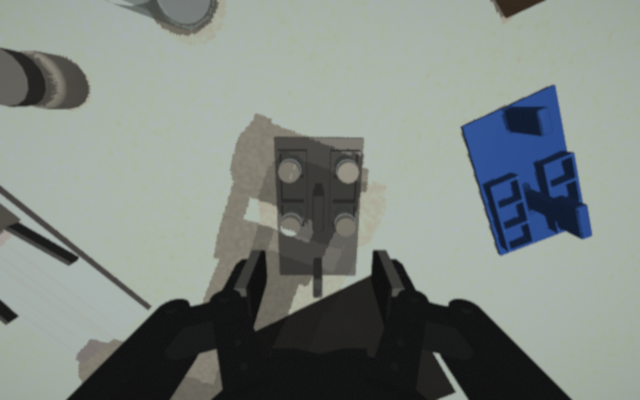

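The wrist view agrees with the fit: caps at (290,172), (347,172), (290,224) and (344,224) all lie within about 3 px of the prediction, and the handle is at (319,210). Next I descend and grip.

Call:
step_arm(increments=[[[0,0,2.5],[0,0,0],70],[[0,0,5],[0,0,0],70],[[0,0,7.5],[0,0,0],70],[[0,0,9.5],[0,0,0],70],[[0,0,10.7],[0,0,0],70],[[0,0,10.7],[0,0,0],70]])

```text
time_s: 2.28
eef_pos: [468.8, -387.2, 43.0]
ee_rot: [-0.0, 0.966, -0.26, -0.0]
force: [-0.7, 0.4, 0.3]
grip_width: 0.7
grip_force: 0.0
```

Call:
step_arm(increments=[[[0,0,0],[0,0,0],40],[[0,0,0],[0,0,0],20],[[0,0,0],[0,0,0],5],[[0,0,0],[0,0,0],0],[[0,0,0],[0,0,0],0],[[0,0,0],[0,0,0],0]], squeeze=45)

```text
time_s: 3.02
eef_pos: [469.4, -387.4, 43.9]
ee_rot: [0.0, 0.966, -0.26, 0.0]
force: [-0.4, -0.9, 5.5]
grip_width: 0.107
grip_force: 45.1
```

```bash
python3 -c "
from go import *
go([*pt(TRAY,27,0),140],TRAY[2])"
```

```text
t 3.02 pos [ 469.4 -387.4   43.9] F [-0.4 -0.9  5.5] grip 0.107 45.1
shift cm [-0.03 -0.05 -9.61] turn deg [ 0.03 -0.05  0.05]
```

Call:
step_arm(increments=[[[0,0,-0.5],[0,0,0],0],[[0,0,-1.5],[0,0,0],0],[[0,0,-3],[0,0,0],0],[[0,0,-5],[0,0,0],0],[[0,0,-7],[0,0,0],0],[[0,0,-9],[0,0,0],0],[[0,0,-10.2],[0,0,0],0],[[0,0,-10.6],[0,0,0],0]])

```text
time_s: 4.03
eef_pos: [469.3, -387.3, 150.1]
ee_rot: [0.0, 0.966, -0.26, 0.0]
force: [0.3, -0.4, -4.5]
grip_width: 0.11
grip_force: 43.9
```

```bash
python3 -c "
from go import *
go([*pt(BAY,-125+27,0),150],BAY[2])"
```

```text
t 4.03 pos [ 469.3 -387.3  150.1] F [ 0.3 -0.4 -4.5] grip 0.11 43.9
shift cm [-1.369e+01 -3.213e+01 -1.000e-02] turn deg [  0.04  -0.05 -39.32]
```

Call:
step_arm(increments=[[[-0.3,-0.7,0],[0,0,-1],0],[[-0.9,-2.1,0],[0,0,-3],0],[[-1.7,-4.2,0],[0,0,-5.5],0],[[-2.7,-6.5,0],[0,0,-8.5],0],[[-3.8,-9,0],[0,0,-11.5],0],[[-4.9,-11.6,0],[0,0,-14.5],0],[[-6,-14.2,0],[0,0,-17.5],0],[[-7.1,-16.7,0],[0,0,-20.5],0]])

```text
time_s: 5.03
eef_pos: [491.5, -204.6, 149.2]
ee_rot: [-0.0, 0.997, -0.082, -0.0]
force: [0.1, -0.8, -3.5]
grip_width: 0.106
grip_force: 43.9
```

```bash
python3 -c "
from go import *
go([*pt(BAY,-125+27,0),150],BAY[2])"
```

```text
t 5.03 pos [ 491.5 -204.6  149.2] F [ 0.1 -0.8 -3.5] grip 0.106 43.9
shift cm [ -0.64 -16.51  -0.07] turn deg [-3.000e-02  1.000e-02 -1.857e+01]
```

Call:
step_arm(increments=[[[-0.1,-2.5,0],[0,0,-3],0],[[-0.2,-5,0],[0,0,-6],0],[[-0.3,-7.5,0],[0,0,-9],0],[[-0.4,-10,0],[0,0,-12],0],[[-0.5,-12.5,0],[0,0,-14.5],0],[[-0.6,-14.6,0],[0,0,-16.8],0],[[-0.6,-16,0],[0,0,-18.2],0],[[-0.6,-16.5,0],[0,0,-18.6],0]])

```text
time_s: 6.02
eef_pos: [513.3, -42.3, 149.3]
ee_rot: [0.0, 0.997, 0.079, -0.0]
force: [-0.1, 0.5, -3.5]
grip_width: 0.107
grip_force: 43.9
```

Call:
step_arm(increments=[[[0,0,0],[0,0,0],0],[[0,0,0],[0,0,0],0]])

```text
time_s: 6.28
eef_pos: [513.3, -43.9, 149.2]
ee_rot: [0.0, 0.997, 0.078, -0.0]
force: [-0.7, -0.0, -4.5]
grip_width: 0.114
grip_force: 44.0
```

Run:
```python
from go import *
import cv2,pickle
c=ctrl.capture("wrist");cv2.imwrite("pics/w2.png",c["img"][:,:,::-1]);pickle.dump(c,open("w2.pkl","wb"))
go([*pt(BAY,-125+27,0),150],BAY[2])
from vis import proj,place
for p in [[-12,60,90],[-12,-60,90],[-12,48.5,12],[-12,-48.5,12],[-82,62.5,12],[-82,-62.5,12],[150,-60,90],[-12,110,90],[30,80,118]]:
  print(p,proj(c,place(BAY,[p],8)).round(0).tolist())
```

```text
t 6.33 pos [513.4 -43.9 149.3] F [ 0.  -0.7 -4. ] grip 0.106 44.0
shift cm [-0.06 -0.35 -0.07] turn deg [ 0.01  0.   -0.27]
[-12, 60, 90] [[222.0, 105.0]]
[-12, -60, 90] [[403.0, 104.0]]
[-12, 48.5, 12] [[262.0, 105.0]]
[-12, -48.5, 12] [[367.0, 105.0]]
[-82, 62.5, 12] [[253.0, 179.0]]
[-82, -62.5, 12] [[377.0, 178.0]]
[150, -60, 90] [[437.0, -262.0]]
[-12, 110, 90] [[146.0, 105.0]]
[30, 80, 118] [[156.0, 19.0]]
```

View pics/w2.png

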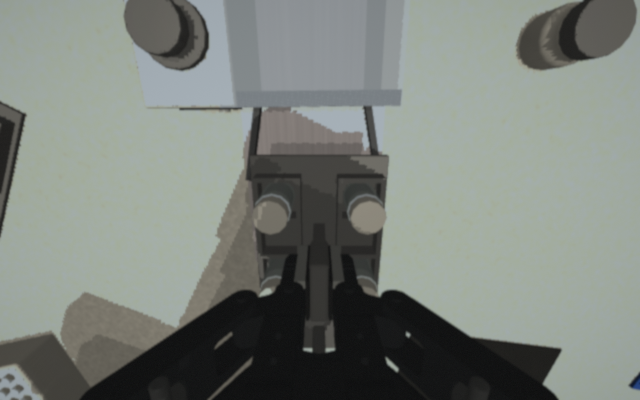

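Run:
```python
import cv2
a=cv2.imread("pics/w2.png")[0:240,130:420]
cv2.imwrite("pics/crop2.png",cv2.resize(a,None,fx=2.5,fy=2.5,interpolation=cv2.INTER_CUBIC))
```

```text
(no output)
```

View pics/crop2.png

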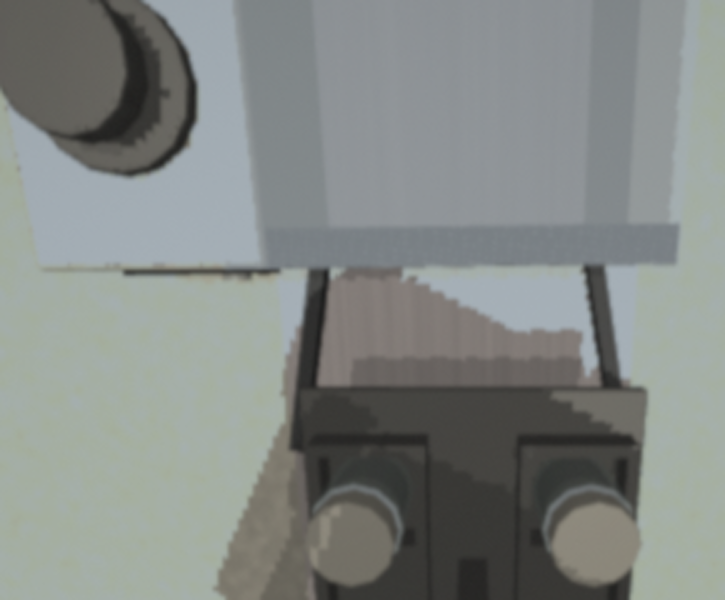

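Run:
```python
import pickle,numpy as np
from vis import *
from go import TRAY,BAY
c=pickle.load(open("w2.pkl","rb"));k=lambda a:(np.array(a)+.5)/2.5-.5+[130,0]
p,r=fit([(c,[[82,46,5],[82,-46,5],[55,27,47],[55,-27,47]],k([(300,388),(646,390),(351,545),(597,543)]))],105.4,[487,-45,.16])
print("tray",p,r.round(1).tolist())
p,r=fit([(c,[[-12,110,90],[-12,-60,90],[-12,70,0],[-12,-70,0],[-12,48.5,12],[-12,-48.5,12]],k([(40,267),(678,264),(280,270),(633,270),(329,268),(585,268)]))],8,BAY)
print("bay",p,r.round(1).tolist())
```

```text
tray [ 4.85746044e+02 -4.85486809e+01  1.54252289e-01] [[-0.7, 0.1], [1.1, -0.5], [-0.4, -0.1], [0.2, 0.7]]
bay [ 6.07101782e+02 -2.39775642e+01  1.55712047e-01] [[-0.9, 0.7], [0.2, 1.9], [-0.7, -1.0], [2.4, -1.0], [-0.6, -0.1], [1.4, -0.2]]
```

The wrist crop shows the tray over the ledge, 5 mm to the right of the bay axis. I'll correct that while lowering the tray.

Call:
step_arm(increments=[[[0,-0.2,1],[0,0,0],0],[[0,-0.45,2.5],[0,0,-0.1],0],[[0,-0.45,4.2],[0,0,-0.1],0],[[0,-0.45,6],[0,0,-0.1],0],[[0,-0.45,7.6],[0,0,-0.1],0],[[0,-0.45,8.6],[0,0,-0.1],0],[[0,-0.45,9.2],[0,0,-0.1],0],[[0,-0.45,9.5],[0,0,-0.1],0]])

```text
time_s: 7.32
eef_pos: [512.8, -39.0, 54.2]
ee_rot: [0.0, 0.997, 0.079, 0.0]
force: [0.4, 0.1, -2.6]
grip_width: 0.109
grip_force: 44.0
```

Call:
step_arm(increments=[[[0,0,0.1],[0,0,0],0],[[0,0,0.2],[0,0,0],0],[[0,0,0.2],[0,0,0],0]])

```text
time_s: 7.7
eef_pos: [512.8, -39.0, 52.5]
ee_rot: [0.0, 0.997, 0.079, 0.0]
force: [-0.6, -0.1, -3.9]
grip_width: 0.109
grip_force: 44.0
```

Call:
step_arm(increments=[[[0,0,0.07],[0,0,0],0],[[0,0,0.12],[0,0,0],0],[[0,0,0.12],[0,0,0],0]])

```text
time_s: 8.07
eef_pos: [512.8, -39.0, 51.9]
ee_rot: [0.0, 0.997, 0.079, 0.0]
force: [-3.3, 0.7, 5.9]
grip_width: 0.108
grip_force: 45.5
```

Contact. Releasing to 50% (the neighbouring vials sit outside the fingers' path), then up.

Call:
step_arm(increments=[[[0,0,0],[0,0,0],15],[[0,0,0],[0,0,0],30],[[0,0,0],[0,0,0],50],[[0,0,0],[0,0,0],50],[[0,0,0],[0,0,0],50]])

```text
time_s: 8.7
eef_pos: [512.7, -39.0, 51.1]
ee_rot: [-0.0, 0.997, 0.079, 0.0]
force: [0.4, 0.0, -0.4]
grip_width: 0.503
grip_force: 0.0
```

Call:
step_arm(increments=[[[0,0,-1],[0,0,0],50],[[0,0,-2.5],[0,0,0],50],[[0,0,-4.5],[0,0,0],50],[[0,0,-7],[0,0,0],50],[[-3,0,-9],[0,0,0],50],[[-7,0,-9],[0,0,0],50],[[-10,0,-9],[0,0,0],50],[[-10,0,-9],[0,0,0],50]])

```text
time_s: 9.7
eef_pos: [413.1, -54.8, 142.2]
ee_rot: [0.0, 0.997, 0.078, 0.001]
force: [0.8, 0.1, -0.6]
grip_width: 0.5
grip_force: 0.0
```

Run:
```python
from go import *
import cv2,pickle
c=ctrl.capture("wrist");cv2.imwrite("pics/w3.png",c["img"][:,:,::-1]);pickle.dump(c,open("w3.pkl","wb"))
go([500,0,150],BAY[2])
a=c["img"][60:400,170:490,::-1]
cv2.imwrite("pics/crop3.png",cv2.resize(a,None,fx=1.75,fy=1.75,interpolation=cv2.INTER_CUBIC))
```

```text
t 9.75 pos [414.1 -55.  142.2] F [-0.1  0.4  0.2] grip 0.5 0.0
shift cm [ 9.34 -4.08 -0.76] turn deg [ 0.06 -0.1  -0.16]
```

View pics/crop3.png

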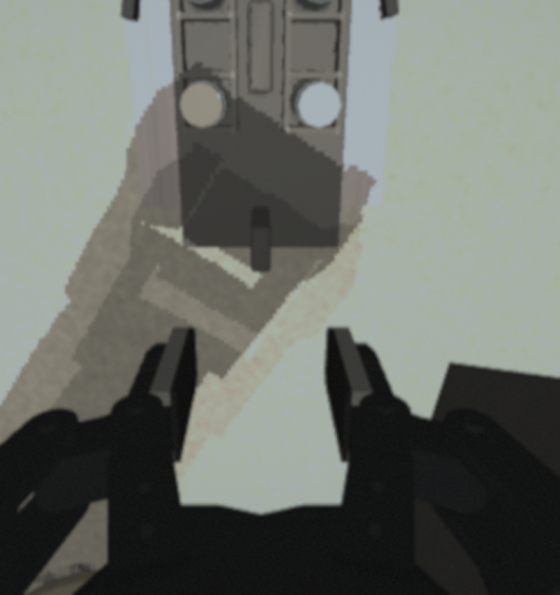

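Run:
```python
import pickle,numpy as np
from vis import *
from go import *
c=pickle.load(open("w3.pkl","rb"));k=lambda a:(np.array(a)+.5)/1.75-.5+[170,60]
p,r=fit([(c,[[-82,46,5],[-82,-46,5],[1,27,47],[1,-27,47]],k([(184,247),(338,247),(202,104),(319,104)]))],8,[486,-43,.16])
print("tray",p,r.round(1).tolist())
B=(608,-24.2,.157);dx,dy=p[0]-B[0],p[1]-B[1];C,S=np.cos(B[2]),np.sin(B[2]);print("in bay",C*dx+S*dy,-S*dx+C*dy)
q=pt(p,-70,0);print(q);go([*q,142],B[2]);go([*q,29],B[2])
```

```text
tray [ 4.85703893e+02 -4.36150782e+01  1.59183174e-01] [[-0.4, 0.0], [0.2, -0.2], [-0.3, 0.2], [0.5, 0.0]]
in bay -123.82762234248005 -0.05458101450149755
(np.float64(416.5888968120216), np.float64(-54.710901449057225))
t 9.75 pos [414.1 -55.  142.2] F [-0.1  0.4  0.2] grip 0.5 0.0
shift cm [0.25 0.01 0.02] turn deg [ 0.06 -0.1   0.01]
t 9.75 pos [414.1 -55.  142.2] F [-0.1  0.4  0.2] grip 0.5 0.0
shift cm [ 0.23  0.   11.32] turn deg [ 0.06 -0.1   0.01]
```

Call:
step_arm(increments=[[[0.2,0,2.5],[0,0,0],50],[[0.2,0,5],[0,0,0],50],[[0.2,0,7.5],[0,0,0],50],[[0.2,0,9.5],[0,0,0],50],[[0.2,0,10.8],[0,0,0],50],[[0.2,0,11.2],[0,0,0],50],[[0.2,0,11.2],[0,0,0],20],[[0.2,0,11.2],[0,0,0],5]], squeeze=25)

```text
time_s: 10.75
eef_pos: [416.3, -54.5, 29.7]
ee_rot: [0.0, 0.997, 0.079, 0.001]
force: [0.5, -1.6, 1.8]
grip_width: 0.112
grip_force: 26.0
```

Call:
step_arm(increments=[[[0,0,0],[0,0,0],0],[[0,0,0],[0,0,0],0],[[0,0,0],[0,0,0],0],[[0,0,0],[0,0,0],0]])

```text
time_s: 11.25
eef_pos: [416.4, -54.5, 29.7]
ee_rot: [0.0, 0.997, 0.079, 0.001]
force: [-0.4, 1.0, 6.1]
grip_width: 0.115
grip_force: 26.7
```

```bash
python3 -c "
from go import *
B=(608,-24.2,.157);go([*pt(B,-70,0),29.5],B[2])"
```

```text
t 11.25 pos [416.4 -54.5  29.7] F [-0.4  1.   6.1] grip 0.115 26.7
shift cm [1.24e+01 1.00e-02 4.00e-02] turn deg [ 0.04 -0.07  0.06]
```

Call:
step_arm(increments=[[[0.3,0,0],[0,0,0],0],[[0.8,0,0],[0,0,0],0],[[1.5,0,0],[0,0,0],0],[[2.3,0,0],[0,0,0],0],[[3.1,0,0],[0,0,0],0],[[3.9,0,0],[0,0,0],0],[[4.6,0,0],[0,0,0],0],[[5,0,0],[0,0,0],0]])

```text
time_s: 12.25
eef_pos: [464.8, -46.6, 29.7]
ee_rot: [0.0, 0.997, 0.079, -0.001]
force: [-9.4, -1.9, 12.2]
grip_width: 0.112
grip_force: 27.7
```

Call:
step_arm(increments=[[[0.4,0,0],[0,0,0],0],[[1,0,0],[0,0,0],0],[[1.6,0,0],[0,0,0],0],[[2.2,0,0],[0,0,0],0],[[2.8,0,0],[0,0,0],0],[[3.4,0,0],[0,0,0],0],[[4,0,0],[0,0,0],0],[[4.3,0,0],[0,0,0],0]])

```text
time_s: 13.25
eef_pos: [507.3, -39.9, 29.7]
ee_rot: [0.0, 0.997, 0.079, -0.001]
force: [-7.8, -1.6, 11.0]
grip_width: 0.111
grip_force: 27.4
```

```bash
python3 -c "
from go import *
B=(608,-24.2,.157);go([*pt(B,-70,0),29.5],B[2])"
```

```text
t 13.25 pos [507.3 -39.9  29.7] F [-7.8 -1.6 11. ] grip 0.111 27.4
shift cm [3.19 0.03 0.01] turn deg [-0.    0.09  0.08]
```

Call:
step_arm(increments=[[[0.3,0,-0.02],[0,0,0],0],[[0.8,0,-0.04],[0,0,0],0],[[1.3,0,-0.04],[0,0,0],0],[[1.8,0,-0.04],[0,0,0],0],[[2.2,0,-0.04],[0,0,0],0],[[2.5,0,-0.04],[0,0,0],0],[[2.8,0,-0.04],[0,0,0],0],[[2.8,0,-0.04],[0,0,0],0]])

```text
time_s: 14.25
eef_pos: [535.6, -35.3, 29.7]
ee_rot: [0.0, 0.997, 0.079, 0.0]
force: [-2.0, -0.3, 4.3]
grip_width: 0.109
grip_force: 26.5
```

Call:
step_arm(increments=[[[0.1,0,0],[0,0,0],0],[[0.2,0,0],[0,0,0],0],[[0.3,0,0],[0,0,0],0]])

```text
time_s: 14.62
eef_pos: [538.1, -34.9, 29.7]
ee_rot: [0.0, 0.997, 0.079, -0.0]
force: [-5.3, -0.6, 5.8]
grip_width: 0.106
grip_force: 26.8
```

Call:
step_arm(increments=[[[0.1,0,0],[0,0,0],0],[[0.2,0,0],[0,0,0],0],[[0.2,0,0],[0,0,0],0]])

```text
time_s: 15.0
eef_pos: [538.6, -34.8, 29.7]
ee_rot: [-0.0, 0.997, 0.079, -0.002]
force: [-14.8, -3.8, 12.9]
grip_width: 0.112
grip_force: 27.8
```

Call:
step_arm(increments=[[[0.1,0,0],[0,0,0],0],[[0.15,0,0],[0,0,0],0],[[0.15,0,0],[0,0,0],0]])

```text
time_s: 15.38
eef_pos: [538.7, -34.8, 29.6]
ee_rot: [-0.0, 0.997, 0.079, -0.004]
force: [-22.2, -5.6, 19.0]
grip_width: 0.114
grip_force: 28.6
```

Firmly at the stop. I'll relax, release, rise, and look.

Call:
step_arm(increments=[[[-0.2,0,0],[0,0,0],0],[[-0.3,0,0],[0,0,0],15],[[-0.3,0,0],[0,0,0],50],[[-0.3,0,0],[0,0,0],50],[[-0.3,0,0],[0,0,0],50]])

```text
time_s: 16.0
eef_pos: [539.0, -34.7, 29.4]
ee_rot: [-0.0, 0.997, 0.079, 0.0]
force: [0.4, 0.5, 0.3]
grip_width: 0.502
grip_force: 0.0
```

Call:
step_arm(increments=[[[0,0,-2],[0,0,0],50],[[0,0,-5],[0,0,0],50],[[0,0,-9],[0,0,0],50],[[0,0,-13],[0,0,0],50],[[0,0,-16],[0,0,0],40],[[0,0,-16],[0,0,0],20],[[0,0,-16],[0,0,0],0],[[0,0,-16],[0,0,0],0]])

```text
time_s: 17.0
eef_pos: [538.4, -34.7, 188.3]
ee_rot: [-0.0, 0.997, 0.079, -0.001]
force: [-0.1, -0.4, -0.0]
grip_width: -0.001
grip_force: 0.0
```

Run:
```python
from go import *
import cv2,pickle
c=ctrl.capture("wrist");t=ctrl.capture("top");pickle.dump((c,t),open("w4.pkl","wb"))
B=(608,-24.2,.157);go([*pt(B,30,80),150],B[2])
a=cv2.resize(c["img"][0:330,100:500,::-1],None,fx=1.4,fy=1.4,interpolation=cv2.INTER_CUBIC)
b=cv2.resize(t["img"][135:245,255:340,::-1],(357,462),interpolation=cv2.INTER_CUBIC)[:,:240]
o=np.zeros((462,800,3),np.uint8);o[:,:560]=a;o[:,560:]=b
cv2.imwrite("pics/m4.png",o)
```

```text
t 17.1 pos [538.6 -34.7 188.6] F [ 0.2  0.  -1.1] grip 0.0 0.0
shift cm [10.03 -7.95  3.85] turn deg [-0.04  0.08  0.05]
```

View pics/m4.png

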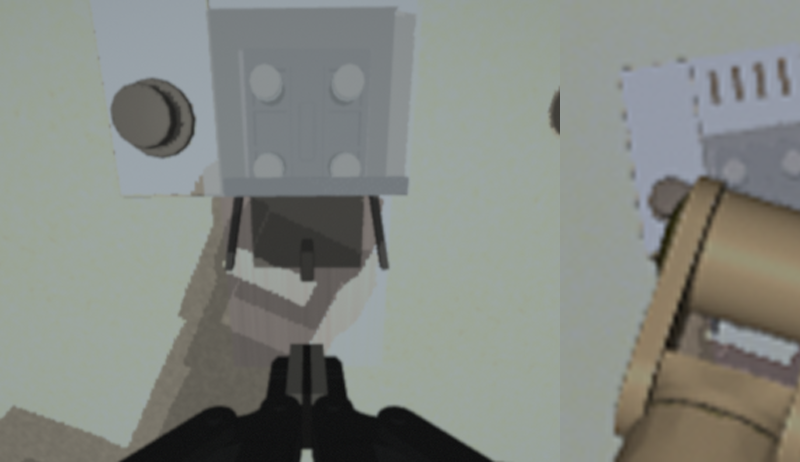

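All four vials stand upright under the roof, and the tray is home with the tab at (308,260). The plunger head is at (141,114).

Run:
```python
from go import *
import pickle
from vis import *
c,t=pickle.load(open("w4.pkl","rb"));B=(608,-24.2,.157)
P=ray(c,(141.5/1.4-.5+100,114.5/1.4-.5),126);print(P,pt(B,30,80))
k=lambda a:(np.array(a)+.5)/1.4-.5+[100,0]
p,r=fit([(c,[[-82,46,5],[-82,-46,5],[55,27,47],[55,-27,47]],k([(254,266),(363,266),(265,82),(347,82)]))],8,B);print("tray",p,r.round(1).tolist())
go([*(np.array(pt(B,30,80))+P[:2])/2,140],B[2])
```

```text
[624.75363413  60.41122837 126.        ] (np.float64(625.122558860753), np.float64(59.506737948985005))
tray [ 6.07409605e+02 -2.43698091e+01  1.69977664e-01] [[0.4, 1.5], [-0.7, 0.6], [-0.7, -0.2], [1.2, -1.0]]
t 17.1 pos [538.6 -34.7 188.6] F [ 0.2  0.  -1.1] grip 0.0 0.0
shift cm [10.02 -7.99  4.85] turn deg [-0.04  0.08  0.05]
```

Call:
step_arm(increments=[[[2,-1.6,0],[0,0,0],0],[[4.5,-3.6,0],[0,0,0],0],[[7,-5.6,1],[0,0,0],0],[[9,-7.2,2.5],[0,0,0],0],[[10,-8,4],[0,0,0],0],[[10,-8,4.8],[0,0,0],0],[[10,-8,5.3],[0,0,0],0],[[10,-8,5.3],[0,0,0],0]])

```text
time_s: 18.1
eef_pos: [624.8, 59.3, 136.6]
ee_rot: [0.0, 0.997, 0.079, -0.0]
force: [0.8, -0.1, -0.2]
grip_width: -0.005
grip_force: 0.0
```

Call:
step_arm(increments=[[[0,0,0.4],[0,0,0],0],[[0,0,0.8],[0,0,0],0],[[0,0,1.1],[0,0,0],0],[[0,0,1.4],[0,0,0],0],[[0,0,1.6],[0,0,0],0],[[0,0,1.7],[0,0,0],0],[[0,0,1.7],[0,0,0],0]])

```text
time_s: 18.98
eef_pos: [625.0, 59.9, 119.6]
ee_rot: [0.0, 0.997, 0.079, -0.0]
force: [-3.3, -1.0, 5.4]
grip_width: 0.0
grip_force: 2.4
```

Call:
step_arm(increments=[[[0,0,0.1],[0,0,0],0],[[0,0,0.2],[0,0,0],0],[[0,0,0.3],[0,0,0],0],[[0,0,0.3],[0,0,0],0]])

```text
time_s: 19.48
eef_pos: [625.1, 59.9, 118.0]
ee_rot: [0.0, 0.997, 0.079, 0.0]
force: [-6.2, -1.7, 14.7]
grip_width: -0.001
grip_force: 6.9
```

The force reads 14.7 N at z = 118.0, so the plunger is at its stop. Retract.

Call:
step_arm(increments=[[[0,0,0.05],[0,0,0],0],[[0,0,0],[0,0,0],0],[[0,0,-1],[0,0,0],0],[[0,0,-2.5],[0,0,0],0],[[0,0,-5],[0,0,0],0],[[0,0,-8],[0,0,0],0],[[0,0,-8],[0,0,0],0]])

```text
time_s: 20.35
eef_pos: [626.0, 60.0, 199.2]
ee_rot: [0.0, 0.997, 0.079, 0.002]
force: [0.4, 0.7, -0.5]
grip_width: -0.001
grip_force: 0.0
```

Call:
step_arm(increments=[[[-3,2,0],[0,0,0],0],[[-7,5,0],[0,0,0],0],[[-10,8,0],[0,0,0],0],[[-10,8,0],[0,0,0],0],[[-10,8,0],[0,0,0],0]])

```text
time_s: 20.98
eef_pos: [539.0, -34.5, 196.2]
ee_rot: [-0.0, 0.997, 0.079, -0.0]
force: [0.1, 0.3, -0.4]
grip_width: -0.003
grip_force: 0.0
```

Run:
```python
from go import *
import cv2
c=ctrl.capture("wrist")
cv2.imwrite("pics/w5.png",c["img"][0:330,60:560,::-1])
```

```text
(no output)
```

View pics/w5.png

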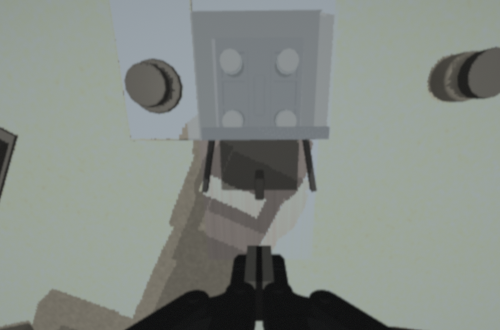

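The tray is home with four upright vials (caps at (231,62), (287,62), (233,118) and (286,118)). The plunger is back up at (149,84), and the arm is clear.

```bash
python3 -c "
from rig import ctrl
print(ctrl.finish_job())"
```

```text
the job is handed in; nothing more can be done
None
```

The tray is home against the back stop with all four vials upright, the plunger was pressed to its stop and sprang back, and the job was handed in at about 21 s of the 67 s allowed; the hand-in gave no verdict.

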